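# Level the tile stand

### The job

The blue stand that carries the white reference tile stands crooked and can rock, because its two orange wing screws, at its front corners, are backed off. Turn both screws clockwise until their wings line up with the white dashes beside them, so that the stand sits level with all four feet bearing on the desk. Leave the stand where it stands and let go of it.

Things in the scene. Friction and masses are not known exactly. Their poses are not given: they have to be found in the camera images.
- stand: Loose blue metal stand, plate 190 x 210 x 12 mm (x, y, z), 2.5 kg, fixed white tile at its centre (top 43 mm up). Origin: on the desk under the plate's centre when level; x from the front edge (screws) to the rear, y to its left, z up. Plate top 26 mm above the desk when level; at the start its front is up to 5 mm lower. Two rubber feet at the rear (6 N/mm), one foot under each screw.
- left_screw (a joint): Upright screw at stand x -70, y +72 mm; orange wing 40 x 10 mm, 56 to 76 mm above the desk (5 mm more if its foot hangs free), free beneath but for a 9 mm stem. Value in rad, grows clockwise from above; starts -1.25 to -0.75; 0: wing along stand y, in line with white dashes on the plate, foot level. Foot and wing move 4 mm/rad down. Stiff (0.12 N m), stays put; turns too far, to +0.7.
- right_screw (a joint): The same kind of screw at stand x -70, y -72 mm, the same values: grows clockwise seen from above, 0 with the wing in line with its white dashes and its foot level, starts -1.25 to -0.75.

How it is judged:
By the outcome, as a careful person would: the job done as asked, in the order asked, and still so for the second after the job is handed in, with the robot touching nothing.
It also fails if it takes over 48 s, if anything falls off the work surface, if the arm or the gripper's body presses on something with over 40 N, if the wrist force passes 120 N, or if a joint passes its speed limit or range.

### The arm

A 7-joint arm with a two-finger parallel gripper is mounted at the origin on a cart in front of the work surface, level with it; the furniture and walls round the work are solid. World frame = base frame: x ahead of the robot, y to its left, z up, the work surface at z = 0. Lengths are in m, angles in rad, forces in N, time in s.
With the tool pointing down it reaches from about 0.375 to 0.925 m from the base axis. Payload 3.1 kg.
Tool frame: the origin (TCP) lies at the very end of the fingers, on their centre line; the grasp point (between the pads) lies 19 mm behind it; z points along the fingers, y is the line along which they close (so a half turn about z gives the same grasp; the last joint's range is limited). The gripper opens to 85 mm and grips with 20 to 120 N. Pads are 22 mm wide; open, the fingers measure 114 mm over their backs; the gripper's body (76 mm by 85 mm) begins 54 mm behind the grasp point. The pads swing forward as they close: fully open they stand 13 mm farther back than shut.
Start: joints at [-1.342, 0.383, 0.044, 1.598, -0.018, 1.161, -0.05], TCP at [0.209, 0.616, 0.231] pointing down, gripper open.
Joint ranges: [-2.61, 2.61], [-0.41, 2.15], [-1.48, 1.57], [0, 2.5], [-1.57, 4.71], [0.05, 1.97], [-2.85, 2.85]. Speed limits (rad/s): [2.79, 2.79, 3.14, 3.14, 3.14, 3.14, 3.14].

### API

Orientations are given as a unit quaternion [w, x, y, z].
In Python, from rig import sensors, grab_frame, camera_info, r gives the robot as it stands.
- The arm moves only by the tool apply_moves, never from a script. Its argument "increments" is text: rows parted by semicolons, each of 5 numbers parted by spaces: the opening in per cent of the stroke, from 0 (shut) to 100 (fully open), then the shift along the tool's x, y, z in m, then the turn about the tool's z in degrees. In form: gripper dx dy dz roll; .... A call has 1 to 8 rows; each row shifts and turns the commanded pose from where the row before left it, along the tool's axes as they then stand; what a row does not reach is not made up. A row lasts 1/8 s, in which the tool goes at most 62.5 mm and 10.7 degrees, less where a joint would pass 70% of its speed; a pose out of reach is approached as far as the arm can. A call is refused whole if a number of a shift passes 0.0625 or a number of a turn 10.7, either way. A call with a gripper value outside its range is refused whole. The fingers move at their own pace and stop on an object; the grip force is fixed at half the most. Time passes only in rows, so rows that do not move let the fingers close. It gives the time, the measured TCP pose, the force, the opening and the grip force at its end, in the units of the state.
- sensors.read_state(): the state, without advancing time (a new reading comes with each control period).
- grab_frame(name): name is "side" or "top"; returns (picture, depth): 420x560x3 uint8, blue, green, red; 420x560 float32, m along the optical axis (not along the pixel's ray), 0 where there is no reading.
- camera_info(name): a dict with "intrinsics" (3x3 intrinsics, pixels), "R" (3x3) and "t" (3): a world point X has camera coordinates R X + t. Camera axes: x right, y down, z forward; pixel columns grow to the right and rows downward; lengths in m; the calibration is good to about 2 mm. A picture is of the moment at which its call begins. camera_info takes no time and is no camera call.
- r.job_done(): hands the job in; it is judged then, once.
The state is a dict: "t": time; "q": joint angles; "joint_velocities": joint speeds; "joint_efforts": joint torques, N m; "position": TCP position; "tcp_rot": TCP orientation; "ft_force": force on the tool from outside, world axes, zero at the start; "wrist_torque": the same for the moment, N m; "grip_width": finger opening in m; "gripper_force": force on a finger pad.
Only numpy, scipy, OpenCV 4.12 (cv2) and the standard library are available. Lean on these libraries where they do the work, as an engineer would, in place of code of your own. Each camera call takes 0.05 s, during which the arm holds its last target. There are 200 camera calls.

## Working session

There is one attempt and no reset: what is moved stays moved. The work goes in short steps, Python scripts to look and compute and a tool call to move; the robot and the scene stay as the last step left them, time stands still between calls to the robot, and variables do not carry over. Pictures are saved under pics/ and viewed, at most 10 in all, crops included, and the job is handed in when it is done.

Besides the shell and the picture viewer there is one more tool, called after "Request:" as name(argument=value, ...) on one line, values as JSON. apply_moves: Moves the arm, as the interface text tells. Its arguments: {"type":"object","properties":{"increments":{"type":"string"}},"required":["increments"]}

```bash
mkdir -p pics
python3 - <<'E'
from rig import sensors, grab_frame, camera_info, r
import cv2,numpy as np
s=sensors.read_state(); print(s['t'],s['position'],s['tcp_rot'],s['grip_width'])
for n in('top','side'):
    p,d=grab_frame(n); cv2.imwrite(f'pics/{n}0.png',p); np.save(f'pics/{n}0.npy',d)
    c=camera_info(n); print(n,np.round(c['intrinsics'],1).tolist(),np.round(c['R'],3).tolist(),np.round(c['t'],3), -np.array(c['R']).T@c['t'])
E
```

```text
0.0 [0.20835455 0.61468569 0.22985508] [-1.38140345e-04  1.62622278e-01  9.86687487e-01 -1.33394159e-03] 0.08499778677566272
top [[404.1, 0.0, 276.8], [0.0, 404.1, 199.8], [0.0, 0.0, 1.0]] [[0.017, -1.0, 0.017], [-0.994, -0.019, -0.111], [0.111, -0.015, -0.994]] [-0.037  0.535  0.832] [ 0.43970768 -0.01511694  0.88711819]
side [[386.7, 0.0, 280.7], [0.0, 386.7, 207.7], [0.0, 0.0, 1.0]] [[0.865, -0.501, -0.023], [-0.238, -0.369, -0.898], [0.441, 0.783, -0.439]] [-0.494  0.157  0.658] [ 0.17457751 -0.70481403  0.41792099]
```

View pics/top0.png

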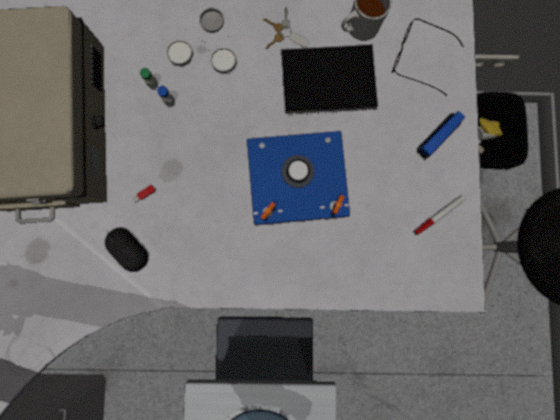

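View pics/side0.png

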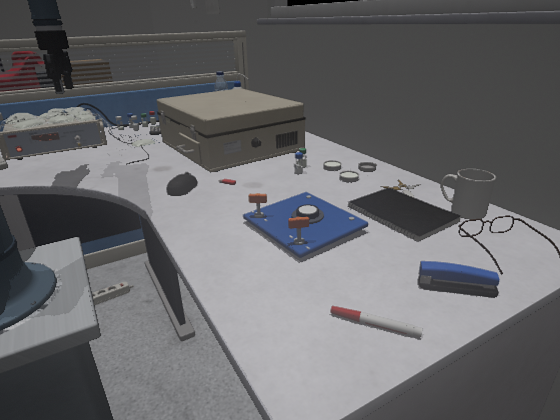

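The top view shows the stand with corners near (248,139), (342,132), (349,215) and (253,224). The orange wings are at (267,211) and (338,206), both turned counterclockwise of their dashes. The side view shows both wings standing clear, with the arm far to the left.

```bash
cat > h.py <<'E'
from rig import sensors, grab_frame, camera_info, r
import cv2,numpy as np
def cast(c,uv,z):
    uv=np.asarray(uv,float).reshape(-1,2); K=np.array(c['intrinsics']);R=np.array(c['R']);o=-R.T@c['t']
    d=np.c_[uv,np.ones(len(uv))]@np.linalg.inv(K).T@R
    return o+d*((z-o[2])/d[:,2])[:,None]
def cloud(c,d,m):
    v,u=np.nonzero(m&(d>0)); K=np.array(c['intrinsics'])
    P=np.c_[u,v,np.ones(len(u))]@np.linalg.inv(K).T*d[v,u][:,None]
    return (P-c['t'])@np.array(c['R'])
def orange(p): 
    h=cv2.cvtColor(p,cv2.COLOR_BGR2HSV); return ((h[...,0]<14)&(h[...,1]>140)&(h[...,2]>80))
def blue(p):
    h=cv2.cvtColor(p,cv2.COLOR_BGR2HSV); return ((h[...,0]>100)&(h[...,0]<125)&(h[...,1]>130))
def biggest(m):
    cs,_=cv2.findContours(m.astype(np.uint8),cv2.RETR_EXTERNAL,cv2.CHAIN_APPROX_NONE)
    return max(cs,key=cv2.contourArea)[:,0]
def rect(P):
    (c,s,a)=cv2.minAreaRect((P[:,:2]*1000).astype(np.float32)); b=cv2.boxPoints((c,s,a))
    e=max(b[1]-b[0],b[2]-b[1],key=np.linalg.norm); 
    return np.round(c,1),np.round(s,1),round(np.degrees(np.arctan2(e[1],e[0]))%180,1)
def look(p,d,c,n):
    b=cv2.morphologyEx(blue(p).astype(np.uint8),cv2.MORPH_CLOSE,np.ones((9,9)))
    k=biggest(b); Q=cast(c,k,.024); ctr,s,a=rect(Q); print(n,'plate mm',ctr,s,a)
    hull=cv2.fillConvexPoly(np.zeros(p.shape[:2],np.uint8),cv2.convexHull(cv2.boxPoints(cv2.minAreaRect(k)).astype(np.int32)),1)
    hull=cv2.dilate(hull,np.ones((31,31)))
    o=orange(p)&(hull>0)
    N,L,st,_=cv2.connectedComponentsWithStats(o.astype(np.uint8))
    for i in range(1,N):
        if st[i,4]<25: continue
        P=cloud(c,d,L==i); z=np.percentile(P[:,2],[5,50,95]); T=P[P[:,2]>np.percentile(P[:,2],90)-.006]
        k=biggest(L==i)
        print(n,'wing',st[i].tolist(),'z',np.round(z*1e3,1),'top cloud',rect(T),'ray .076',rect(cast(c,k,.074)))
E
python3 - <<'E'
from h import *
for n in('top','side'):
    p=cv2.imread(f'pics/{n}0.png'); look(p,np.load(f'pics/{n}0.npy'),camera_info(n),n)
p=cv2.imread('pics/top0.png')[125:235,235:360]; cv2.imwrite('pics/crop0.png',cv2.resize(p,None,fx=5,fy=5,interpolation=cv2.INTER_CUBIC))
E
```

```text
top plate mm [586.9 -72.1] [186.6 204.2] 96.2
top wing [333, 196, 11, 18, 71] z [73.9 76.3 78.3] top cloud (array([ 524.1, -150.4]), array([ 9.6, 37.1]), np.float32(151.9)) ray .076 (array([ 524.4, -150.6]), array([ 9.9, 37.6]), np.float32(153.8))
top wing [262, 203, 13, 16, 75] z [30.2 76.1 78.2] top cloud (array([509.1,  -9.2]), array([ 8.6, 36. ]), np.float32(140.1)) ray .076 (array([508.8,  -9.6]), array([10. , 35.7]), np.float32(136.2))
side plate mm [596.3 -69.4] [167.2 201.3] 96.4
```

View pics/crop0.png

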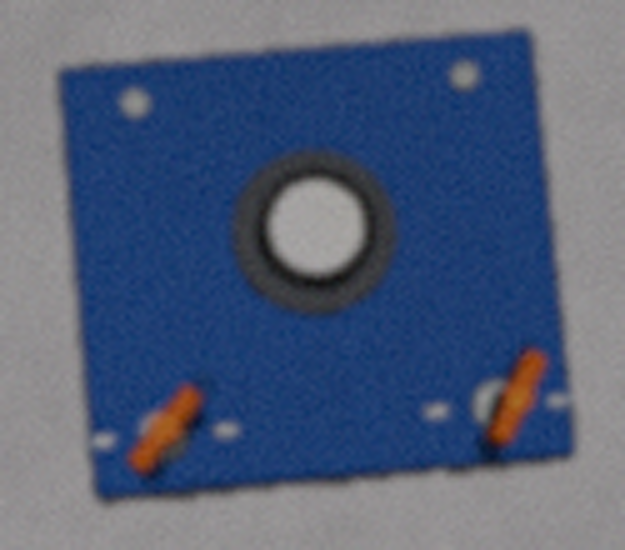

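The crop confirms the layout: both wings lie across dashes that run along the plate's front edge. Stand yaw is about +6.2°. The left wing sits at (509,-9.5) mm, 138° in world, and the right at (524.5,-150.5) mm, 153°. Target for both is 96.2°. I'll move to the left screw first.

Request:
apply_moves(increments="100 -0.03 -0.031 0 0;100 -0.03 -0.031 0 0;100 -0.03 -0.031 0 0;100 -0.03 -0.031 0 0;100 -0.03 -0.031 0 0;100 -0.03 -0.031 0 0;100 -0.03 -0.031 0 0;100 -0.03 -0.031 0 0")

```text
t: 1.1
position: [0.3565, 0.302, 0.2309]
tcp_rot: [-0.0, 0.163, 0.987, -0.0]
ft_force: [-0.2, 0.7, 0.1]
grip_width: 0.0855
gripper_force: 0.0
```

Request:
apply_moves(increments="100 -0.03 -0.031 0 0;100 -0.03 -0.031 0 0;100 -0.03 -0.031 0 0;100 -0.03 -0.031 0 0;100 -0.03 -0.031 0 0;100 -0.03 -0.031 0 0;100 -0.03 -0.031 0 0;100 -0.03 -0.031 0 0")

```text
t: 2.1
position: [0.504, -0.0094, 0.2309]
tcp_rot: [-0.0, 0.163, 0.987, 0.0]
ft_force: [-0.0, 0.6, -0.1]
grip_width: 0.0858
gripper_force: 0.0
```

Request:
apply_moves(increments="60 0 0 0.02 8;60 0 0 0.02 8;60 0 0 0.02 7;60 0 0 0 0;60 0 0 0 0")

```text
t: 2.72
position: [0.5043, -0.0082, 0.1717]
tcp_rot: [0.0, 0.355, 0.935, 0.0]
ft_force: [-0.1, -0.7, -0.3]
grip_width: 0.0513
gripper_force: 0.0
```

Request:
apply_moves(increments="60 -0.0044 0.0021 0.02 0;60 0 0 0.025 0;60 0 0 0.025 0;60 0 0 0.025 0;60 0 0 0.015 0;60 0 0 0.011 0;60 0 0 0 0")

```text
t: 3.6
position: [0.5086, -0.0096, 0.0501]
tcp_rot: [-0.0, 0.356, 0.935, -0.0]
ft_force: [0.6, 0.7, -0.8]
grip_width: 0.0515
gripper_force: 0.0
```

Run:
```python
from h import *
p,d=grab_frame('side'); print(sensors.read_state()['position'])
cv2.imwrite('pics/s1.png',cv2.resize(p[120:270,190:390],None,fx=4,fy=4,interpolation=cv2.INTER_CUBIC))
```

```text
[ 0.5091245  -0.00960469  0.05058679]
```

View pics/s1.png

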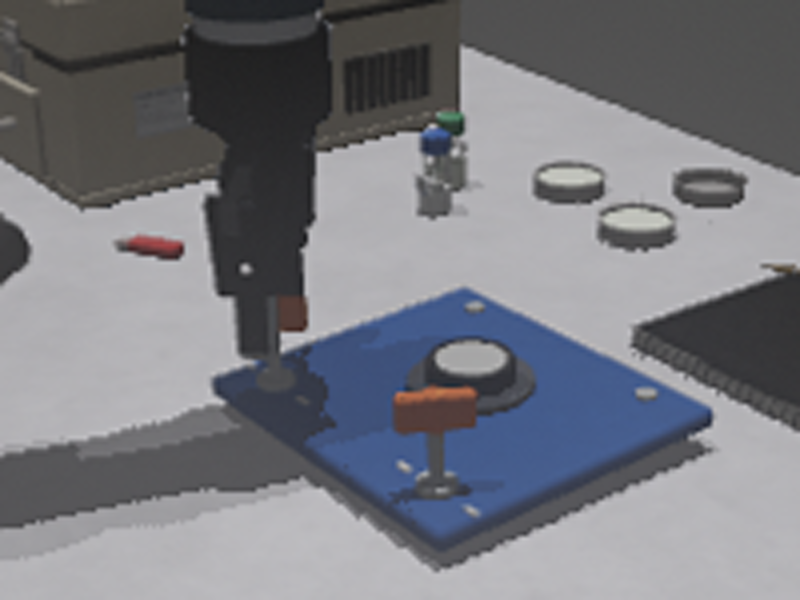

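The fingers straddle the left wing (seen at about (290,312) in the crop) and stay clear of the plate. I'll close on it.

Request:
apply_moves(increments="35 0 0 0 0;20 0 0 0 0;14 0 0 0 0;10 0 0 0 0;5 0 0 0 0;0 0 0 0 0;0 0 0 0 0;0 0 0 0 0")

```text
t: 4.65
position: [0.5102, -0.009, 0.0509]
tcp_rot: [0.001, 0.356, 0.935, 0.001]
ft_force: [3.1, 2.7, 3.3]
grip_width: 0.009
gripper_force: 58.8
```

Request:
apply_moves(increments="0 0 0.0012 0 2;0 0 0 0 5;0 0 0 0 5;0 0 0 0 5;0 0 0 0 5;0 0 0 0 5;0 0 0 0 5;0 0 0 0 0")

```text
t: 5.65
position: [0.5101, -0.0093, 0.0508]
tcp_rot: [0.0, 0.601, 0.799, 0.0]
ft_force: [2.5, 1.7, 5.6]
grip_width: 0.0088
gripper_force: 58.7
```

Request:
apply_moves(increments="0 0 0 0 5;0 0 0 0 5;0 0 0 0 0;0 0 0 0 0")

```text
t: 6.15
position: [0.5101, -0.0092, 0.0508]
tcp_rot: [0.0, 0.668, 0.744, 0.0]
ft_force: [3.1, 1.9, 5.1]
grip_width: 0.0091
gripper_force: 58.6
```

Run:
```python
from h import *
s=sensors.read_state(); q=s['tcp_rot'];print(s['t'],s['position'],'xang',2*np.degrees(np.arctan2(q[2],q[1])),s['ft_force'],s['wrist_torque'],s['grip_width'])
```

```text
6.15 [ 0.51011246 -0.00921567  0.05077452] xang 96.1224559062265 [3.13757823 1.91814871 5.08772577] [ 0.76771099 -0.76809249 -0.02845219] 0.009112178453411637
```

Request:
apply_moves(increments="20 0 0 0 0;40 0 0 0 0;60 0 0 0 0;60 0 0 -0.03 0;60 0 0 -0.03 0;60 0 0 -0.03 0;60 -0.047 0 0 0;60 -0.047 0 0 0")

```text
t: 7.15
position: [0.5197, -0.102, 0.1404]
tcp_rot: [-0.0, 0.666, 0.746, 0.0]
ft_force: [1.2, -0.1, 0.0]
grip_width: 0.0514
gripper_force: 0.0
```

Request:
apply_moves(increments="60 -0.047 0 0 0;60 0 0 0 -9.5;60 0 0 0 -9.5;60 0 0 0 -9.5;60 0 0 0 -9.5;60 0 0 0 -9.5;60 0 0 0 -9.5;60 0 0 0 0")

```text
t: 8.15
position: [0.524, -0.1489, 0.1398]
tcp_rot: [-0.001, 0.232, 0.973, 0.0]
ft_force: [0.2, 0.1, -0.3]
grip_width: 0.0513
gripper_force: 0.0
```

Run:
```python
from h import *
s=sensors.read_state(); q=s['tcp_rot'];print(s['t'],s['position'],'xang',2*np.degrees(np.arctan2(q[2],q[1])),s['ft_force'],s['grip_width'])
p,d=grab_frame('side')
cv2.imwrite('pics/s2.png',cv2.resize(p[120:270,190:390],None,fx=4,fy=4,interpolation=cv2.INTER_CUBIC))
```

```text
8.15 [ 0.52400448 -0.14891986  0.13975387] xang 153.141911033924 [ 0.16458789  0.13342747 -0.30335578] 0.0512644719865349
```

View pics/s2.png

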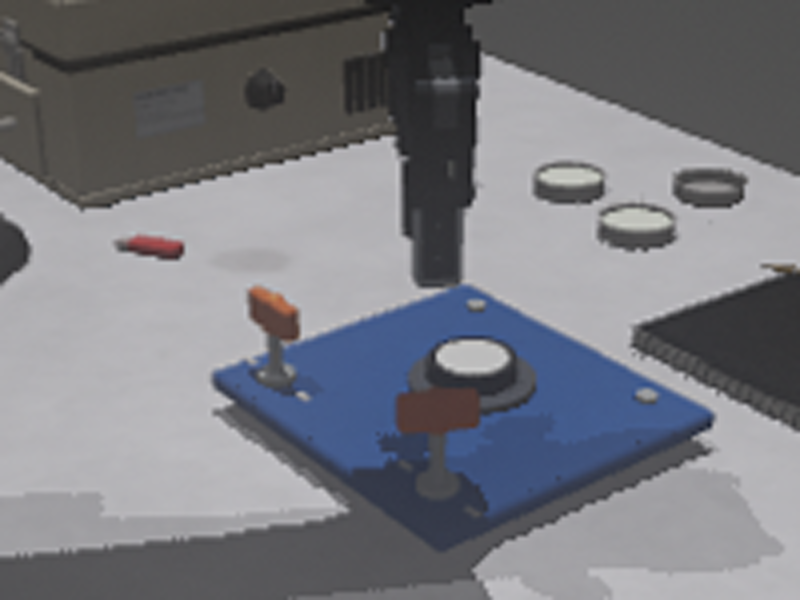

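The left wing now lines up with its dashes, at about (275,312) in the crop. The gripper is above the right wing, so I'll descend and grip.

Request:
apply_moves(increments="60 -0.0018 -0.0006 0.02 0;60 0 0 0.025 0;60 0 0 0.025 0;60 0 0 0.019 0;60 0 0 0 0;35 0 0 0 0;20 0 0 0 0;14 0 0 0 0")

```text
t: 9.2
position: [0.5265, -0.152, 0.0523]
tcp_rot: [0.001, 0.232, 0.973, -0.001]
ft_force: [-1.3, -2.2, 0.7]
grip_width: 0.0118
gripper_force: 1.1
```

Request:
apply_moves(increments="10 0 0 0 0;5 0 0 0 0;0 0 0 0 0;0 0 0 0 0;0 0 0 0 0")

```text
t: 9.82
position: [0.5266, -0.1518, 0.0524]
tcp_rot: [0.001, 0.232, 0.973, -0.0]
ft_force: [-2.8, -4.0, 5.4]
grip_width: 0.0088
gripper_force: 59.0
```

Request:
apply_moves(increments="0 0 -0.001 0 2;0 0 0 0 5;0 0 0 0 5;0 0 0 0 5;0 0 0 0 5;0 0 0 0 5;0 0 0 0 5;0 0 0 0 5")

```text
t: 10.82
position: [0.5263, -0.1515, 0.0522]
tcp_rot: [0.0, 0.529, 0.849, 0.0]
ft_force: [-1.5, -1.7, 5.3]
grip_width: 0.0086
gripper_force: 58.7
```

Request:
apply_moves(increments="0 0 0 0 5;0 0 0 0 5;0 0 0 0 5;0 0 0 0 4.9;0 0 0 0 0;0 0 0 0 0")

```text
t: 11.58
position: [0.5262, -0.1512, 0.0521]
tcp_rot: [0.0, 0.667, 0.745, 0.0]
ft_force: [-0.8, -0.2, 6.1]
grip_width: 0.0091
gripper_force: 58.7
```

Run:
```python
from h import *
s=sensors.read_state(); q=s['tcp_rot'];print(s['t'],s['position'],'xang',2*np.degrees(np.arctan2(q[2],q[1])),s['ft_force'],s['wrist_torque'],s['grip_width'])
```

```text
11.575 [ 0.52624303 -0.15123658  0.05205627] xang 96.36261802144185 [-0.7792161  -0.21928499  6.06698531] [-0.26802843  0.61494017 -0.06548143] 0.0090837466550132
```

Request:
apply_moves(increments="20 0 0 0 0;40 0 0 0 0;60 0 0 0 0;60 0 0 -0.03 0;60 0 0 -0.04 0;60 0 0 -0.05 0;60 0.05 0 -0.02 0;60 0.05 0 0 0")

```text
t: 12.58
position: [0.5163, -0.0513, 0.1934]
tcp_rot: [0.001, 0.668, 0.744, 0.002]
ft_force: [-0.3, 1.4, -0.2]
grip_width: 0.0509
gripper_force: 0.0
```

Request:
apply_moves(increments="60 0.05 0 0 0;60 0.05 0 0 0;60 0.05 0 0 0;60 0.05 0 0 0;60 0.05 0 0 0;60 0.05 -0.02 0 0;60 0.03 -0.03 0 0;60 0 0 0 0")

```text
t: 13.58
position: [0.4248, 0.2743, 0.1906]
tcp_rot: [-0.001, 0.664, 0.748, -0.001]
ft_force: [1.1, -0.7, 0.4]
grip_width: 0.0513
gripper_force: 0.0
```

Run:
```python
from h import *
s=sensors.read_state(); print(s['t'],s['position'])
for n in('top','side'):
    p,d=grab_frame(n); look(p,d,camera_info(n),n)
    if n=='top':
        cv2.imwrite('pics/crop3.png',cv2.resize(p[125:235,235:360],None,fx=5,fy=5,interpolation=cv2.INTER_CUBIC))
        c=camera_info(n); h=cv2.cvtColor(p,cv2.COLOR_BGR2HSV); hull=np.zeros(p.shape[:2],np.uint8)
        cv2.fillConvexPoly(hull,cv2.convexHull(biggest(blue(p))),1); hull=cv2.erode(hull,np.ones((3,3)))
        w=((h[...,1]<100)&(h[...,2]>90)&(hull>0)).astype(np.uint8)
        N,L,st,ct=cv2.connectedComponentsWithStats(w)
        for i in range(1,N):
            if st[i,4]>3: print('white',st[i,4],np.round(ct[i],1),np.round(cast(c,ct[i],.026)*1e3,1))
        m=blue(p)&(hull>0); P=cloud(c,d,m); P=P[abs(P[:,2]-.026)<.012]
        A=np.linalg.lstsq(np.c_[P[:,:2]-P[:,:2].mean(0),np.ones(len(P))],P[:,2],rcond=None)[0]; print('plane',A)
        D=np.load('pics/top0.npy'); P=cloud(c,D,blue(cv2.imread('pics/top0.png'))&(hull>0));P=P[abs(P[:,2]-.026)<.012]
        print('before',np.linalg.lstsq(np.c_[P[:,:2]-P[:,:2].mean(0),np.ones(len(P))],P[:,2],rcond=None)[0])
    else: cv2.imwrite('pics/s3.png',cv2.resize(p[120:270,190:390],None,fx=4,fy=4,interpolation=cv2.INTER_CUBIC))
```

```text
13.575 [0.42479946 0.27432559 0.19055374]
top plate mm [587.7 -72. ] [185.9 204.7] 96.2
top wing [329, 201, 19, 6, 88] z [65.  75.9 78.2] top cloud (array([ 526.6, -150.9]), array([ 8.9, 37. ]), np.float32(96.6)) ray .076 (array([ 525.6, -151.2]), array([10.2, 36.7]), np.float32(91.1))
top wing [258, 207, 19, 6, 80] z [68.4 76.  78.1] top cloud (array([510.5,  -7.7]), array([10.1, 36.3]), np.float32(93.6)) ray .076 (array([510.8,  -7.6]), array([10.1, 36.3]), np.float32(91.1))
white 31 [327.5 139.4] [[ 671.  -136.2   26. ]]
white 30 [261.5 144.7] [[656.3   7.6  26. ]]
white 294 [297.8 169.3] [[603.5 -72.1  26. ]]
white 6 [333.8 200.3] [[ 537.3 -150.3   26. ]]
white 14 [322.  206.3] [[ 524.  -124.9   26. ]]
white 19 [279.4 209.9] [[514.6 -33.7  26. ]]
white 10 [334.2 209.3] [[ 518.  -151.1   26. ]]
white 18 [255.8 212.3] [[508.6  16.7  26. ]]
white 12 [267.2 215.3] [[502.5  -7.9  26. ]]
plane [-0.00073191 -0.00030321  0.02631975]
before [0.02391069 0.00686411 0.02439669]
side plate mm [623.9 -66.6] [112.5 197.3] 95.5
```

View pics/crop3.png

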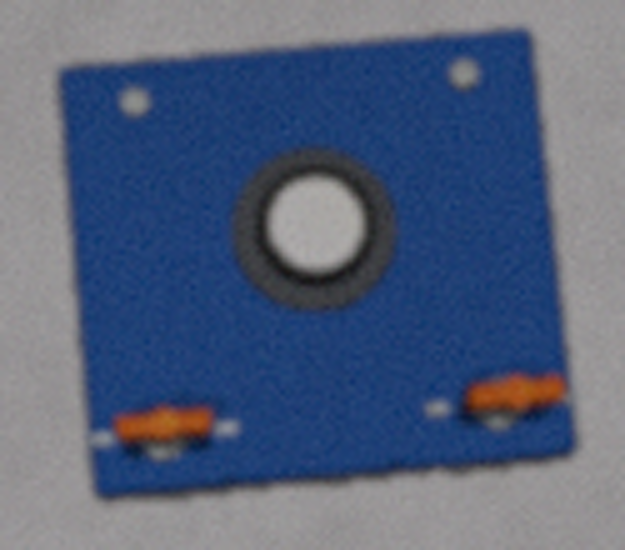

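View pics/s3.png

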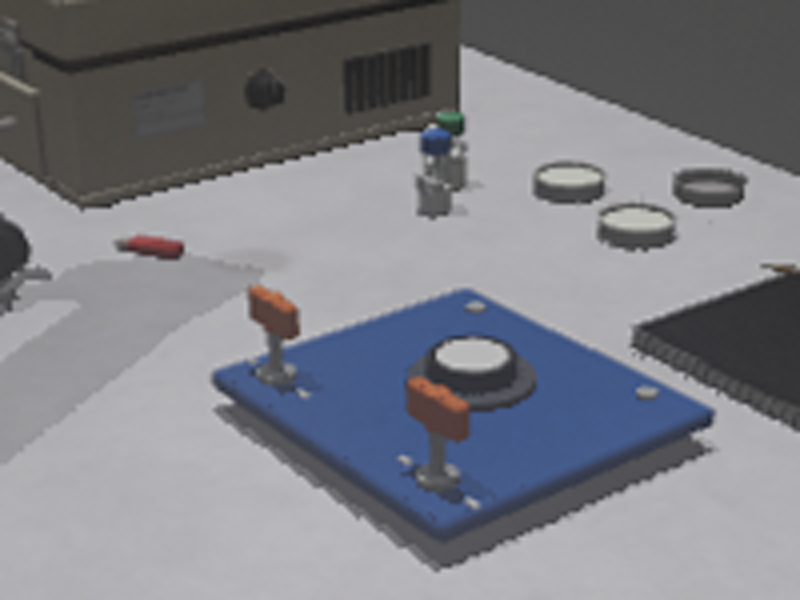

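The top crop shows both wings in line with their dashes: left wing (117,427)–(212,420), right wing (465,400)–(565,385). The fitted plate plane is level to under 0.1%, compared with 2.4% tilt before. The stand hasn't moved and the arm is clear, so I'll hand in.

```bash
python3 -c "
from rig import r
print(r.job_done())"
```

```text
the job is handed in; nothing more can be done
None
```

I turned both wing screws clockwise into line with their dashes; the stand measures level (tilt under 0.1%), hasn't moved and is released, and I handed the job in at about 14 s.

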